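Pump up a sealed enclosure for its leak test and shut it in

ROBOT

A 6-joint arm with a two-finger parallel gripper is mounted at the origin on the work surface. World frame = base frame: x ahead of the robot, y to its left, z up, the work surface at z = 0. Lengths are in m, angles in rad, forces in N, time in s.
With the tool pointing down it reaches from about 0.25 to 0.725 m from the base axis. Payload 4 kg.
Tool frame: the origin (TCP) lies on the centre line of the jaws, within the pads' length; the fingertips stand tip_reach ahead of it and the grasp point (between the pads) lies 5 mm behind it (tip_reach is the distance from the TCP to the fingertips, in m); z points along the fingers, y is the direction in which the jaws open and shut (so a half turn about z gives the same grasp; the last joint's range is limited). The gripper opens to 85 mm and grips with 20 to 120 N. Pads are 22 mm wide; open, the fingers measure 114 mm over their backs; the gripper's body (76 mm by 85 mm) begins 54 mm behind the grasp point. The pads swing forward as they close: fully open they stand 13 mm farther back than shut.
Start: joints at [1.284, 0.241, 0.005, 1.335, 0, 1.571], TCP at [0.141, 0.48, 0.245] pointing down, gripper open.
Joint ranges: [-2.72, 2.72], [-1.05, 1.87], [-1.09, 1.28], [-1.99, 2.15], [-1.42, 1.44], [-3.14, 3.14]. Speed limits (rad/s): [2.79, 2.79, 3.14, 3.14, 3.14, 3.14].

INTERFACE

Orientations are given as a unit quaternion [x, y, z, w].
In Python, from workcell import * gives the robot as it stands.
- The arm moves only by the tool arm_command, never from a script. Its arguments are lists of equal length, an entry for each row: "translation": the shift along the tool's x, y, z in cm, a list of three; "turn": the turn about the tool's z in rad; "hand": the closure, from 0 (fully open) to 1 (shut). In form: {"translation": [[x, y, z], ...], "turn": [turn, ...], "hand": [hand, ...]}. A call has 1 to 5 rows; each row is the pose to reach, as a shift and turn from the pose commanded when the call began, along the tool's axes at that moment; what a row does not reach only later rows make up. A row lasts 1/12 s, in which the tool goes at most 41.7 mm and 7.16 degrees, less where a joint would pass 70% of its speed; a pose out of reach is approached as far as the arm can. A call with a gripper value outside its range is refused whole. The fingers move at their own pace and stop on an object; the grip force is fixed at half the most. Time passes only in rows, so rows that repeat a pose let the fingers close. It gives the time, the measured TCP pose, the force and the opening at its end, in the units of the state.
- get_obs(): the state, without advancing time (a new reading comes with each control period).
- camera(name): name is "scene" or "top" or "wrist"; returns (picture, depth): 480x640x3 uint8, red, green, blue; 480x640 float32, m along the optical axis (not along the pixel's ray), 0 where there is no reading.
- camera_info(name): a dict with "mtx" (3x3 intrinsics, pixels), "world_to_cam" (4x4, takes a point from world to camera coordinates). Camera axes: x right, y down, z forward; pixel columns grow to the right and rows downward; lengths in m; the calibration is good to about 2 mm. A picture is of the moment at which its call begins: read the wrist's pose just before it. camera_info takes no time and is no camera call; for the wrist camera it gives the pose at the moment of the call.
- job_done(): hands the job in, once; it reports no verdict.
Trained networks look in the newest picture that a camera, given by its name, has taken for a name from the list of things; names that differ only in an ending like _2 or _b are one class to them, and where a whole thing is asked for, a point or a joint stands for the part that bears it (a point fixed in the world has none). Each returns a list of dicts, best first, with "conf" (0 to 1); they miss things now and then, are a little off and sometimes report something else, mostly with a low value. They report only what shows in the picture. A call takes as long as a camera call.
- search_frame(camera, name): "location" ([row, column] in pixels, amid what is visible of it).
- spot_point(camera, name): "location" ([row, column] in pixels: a listed point, or the origin of a listed thing).
The state is a dict: "clock": time; "joint_pos": joint angles; "joint_vel": joint speeds; "tau": joint torques, N m; "eef_pos": TCP position; "tool_rot": TCP orientation; "ft_force": force on the tool from outside, world axes, zero at the start; "ft_torque": the same for the moment, N m; "grip_width": finger opening in m.
Only numpy, scipy, OpenCV 4.12 (cv2) and the standard library are available. Lean on these libraries where they do the work, as an engineer would, in place of code of your own. Each camera call takes 0.05 s, during which the arm holds its last target. There are 200 camera calls.

TASK

Pressurise the sealed enclosure for its leak test: press the hand pump's palm button down again and again, in full strokes, until the indicator pin has popped fully out, and only then push the lever of the ball valve all the way to its shut position, leaving the pump button up. Do not touch the indicator pin, and leave the other things on the bench where they stand.

Things in the scene. Friction and masses are not known exactly. Their poses are not given: they have to be found in the camera images.
- rig: Leak-test rig, fixed to the bench. Origin on the bench under the valve's stem; x away from the robot, z up. Aluminium base plate 110 x 335 x 10 mm (x +-55, y -120 to +215 mm). In a row along its y axis: hand pump (y +160 mm), brass ball valve (y 0), indicator (y -80), enclosure under test (y -235). A 10 mm brass tube joins them, axis 40 mm up; valve body and nuts stay below 65 mm.
- button_top (a point): Centre of the top of the pump's black mushroom palm button, 57 mm across (flat over 30 mm, the rim a little lower), 136 mm above the bench when up. It moves with the button, straight down by 26 mm when fully pressed. Below it a 12 mm rod enters the aluminium barrel, 60 mm across, top 90 mm above the bench.
- plunger (a joint): Stroke of the palm button: 0 up, 0.026 m fully pressed. A spring raises it; it takes about 5 N to start and 11 N at the bottom.
- pin_rise (a joint): How far the indicator pin is out: starts at 0 to 0.008 m, 0.024 m is fully out. Each full stroke of the pump (20 mm or more, from fully up) raises it about 4 mm, the first perhaps 0 to 7; a stroke shorter than that may not raise it at all. It stays put between strokes; strokes after it is fully out do no more (relief valve).
- pin: The indicator pin, upright steel, 13 mm in diameter, in the brass bezel. Origin: centre of its crown, 80 mm above the bench at pin_rise 0 and 104 mm when fully out. A black ring 2.5 mm high near its foot comes wholly into view above the bezel only when the pin is fully out.
- valve_axis (a point): Point on the vertical axis of the ball valve's stem, 71 mm above the bench, at the mid-height of the lever.
- lever_grip (a point): Middle of the black sleeve of the valve's lever, 60 mm from the stem's axis, moves with the lever. The sleeve is 50 mm long (35 to 85 mm from the axis), 18 mm wide and 14 mm high (64 to 78 mm above the bench).
- lever (a joint): Angle of the valve's lever: 0 open (along the tube, pointing to the pump), 1.571 shut (square to the tube, along the rig's +x, away from the robot). It shuts clockwise seen from above, has stops at both ends, starts at 0 to 0.12, stays where it is left; about 1.5 N at the sleeve turns it.
- cup: Lidded paper coffee cup with a black lid, 86 mm wide at the lid, 116 mm high, loose, beyond the pump end of the rig. Origin: centre of its underside.
- spool: Spool of copper wire with black flanges, 56 mm across, 38 mm high, loose. Origin: centre of its underside.
- carton: Small white component carton, 60 x 60 x 50 mm high, loose. Origin: centre of its underside.
- screwdriver: Screwdriver 170 mm long lying on the bench beyond the rig. Origin: on the bench under it, its x axis along the shaft.
- bezel (a point): Centre of the top of the indicator's brass bezel, 22 mm across, 78 mm above the bench, on an aluminium block 36 mm square. Beyond it along the rig's -y stands the grey die-cast enclosure under test, 130 (x) x 180 (y) x 82 mm high, with round connectors on its +x wall.

How it is judged:
On the way, in this order (a step that is already met when the one before it is completed fails the run):
1. the indicator pin is fully out while the valve is still open (value of joint pin_rise above 0.022 m and value of joint lever below 0.5 rad), for 0.2 s.
2. the valve is shut (value of joint lever above 1.42 rad), for 0.2 s.
At the end, for the whole second after the job is handed in: The indicator pin is out by more than 22 of its 24 mm, the valve lever is turned past 1.42 of 1.571 rad, and the palm button is up to within 3 mm (value of joint pin_rise above 0.022 m and value of joint lever above 1.42 rad and value of joint plunger below 0.003 m); the robot touches nothing.
It fails at once if the valve is turned towards shut before the pin is fully out (value of joint lever above 0.8 rad and value of joint pin_rise below 0.0215 m).
It fails at once if the robot touches the indicator pin (contact force between any of the fingers, the arm and pin above 0.5 N).
It fails at once if the cup, spool, carton or screwdriver is moved, tipped or lifted (more than 20 mm) (distance of any of cup, spool, carton, screwdriver from where it was at the start of the episode above 0.02 m).
It also fails if it takes over 64 s, if anything falls off the work surface, if the arm or the gripper's body presses on something with over 40 N, if the wrist force passes 120 N, or if a joint passes its speed limit or range.

## Working session

There is one attempt and no reset: what is moved stays moved. The work goes in short steps, Python scripts to look and compute and a tool call to move; the robot and the scene stay as the last step left them, time stands still between calls to the robot, and variables do not carry over. Pictures are saved under pics/ and viewed, about 8 in all and at most 12, crops included, and the job is handed in when it is done.

Besides the shell and the picture viewer there is one more tool, called after "Call:" as name([rows], argument=value, ...), one row to a line, values as JSON. arm_command: Moves the arm, as the interface text tells. Its arguments: {"type":"object","properties":{"translation":{"type":"array","items":{"type":"array","items":{"type":"number"}}},"turn":{"type":"array","items":{"type":"number"}},"hand":{"type":"array","items":{"type":"number"}}},"required":["translation","turn","hand"]}

```bash
mkdir -p pics; cat > h.py <<'E'
from workcell import *
import numpy as np, cv2
def save(cam,fn):
    p,d=camera(cam); cv2.imwrite('pics/'+fn,p[:,:,::-1]); return p,d
def ray(cam,rc):
    i=camera_info(cam);K=np.array(i["mtx"]);T=np.linalg.inv(np.array(i["world_to_cam"]))
    v=np.linalg.inv(K)@[rc[1],rc[0],1]; return T[:3,3],T[:3,:3]@v
def atz(cam,rc,z):
    o,v=ray(cam,rc); return o+v*(z-o[2])/v[2]
def proj(cam,p):
    i=camera_info(cam);c=np.array(i["world_to_cam"])@np.r_[p,1];q=np.array(i["mtx"])@c[:3];return q[:2][::-1]/q[2]
E
python3 - <<'E'
from h import *
np.set_printoptions(precision=4,suppress=True)
o=get_obs();print({k:o[k] for k in("clock","eef_pos","tool_rot","ft_force","grip_width")})
try: print(tip_reach)
except Exception as e: print(e)
Z=dict(button_top=.136,valve_axis=.071,lever_grip=.071,bezel=.078,pin=.082,rig=0,cup=0,spool=0,carton=0,screwdriver=0)
for c in("top","scene"):
    save(c,c+'1.png')
    for n,z in Z.items():
        for r in spot_point(c,n)[:2]: print(c,n,r["conf"],r["location"],atz(c,r["location"],z))
a=cv2.imread('pics/top1.png');b=cv2.imread('pics/scene1.png')
E
```

```text
{'clock': 0.0, 'eef_pos': array([0.1413, 0.479 , 0.2444]), 'tool_rot': array([ 0.1429,  0.9897, -0.001 , -0.0001]), 'ft_force': array([-0.1239,  0.078 , -0.0991]), 'grip_width': 0.08503690657342279}
0.014
top button_top 0.97 [239.5, 337.1] [0.5654 0.1019 0.136 ]
top button_top 0.52 [144.7, 435.2] [ 0.727  -0.0608  0.136 ]
top valve_axis 0.61 [232.0, 418.3] [ 0.5853 -0.0458  0.071 ]
top lever_grip 0.61 [235.3, 386.3] [0.5786 0.0114 0.071 ]
top lever_grip 0.52 [225.2, 463.7] [ 0.5987 -0.1272  0.071 ]
top bezel 0.74 [225.6, 465.4] [ 0.5974 -0.1281  0.078 ]
top pin 0.52 [224.6, 466.9] [ 0.5988 -0.1296  0.082 ]
top rig 0.64 [234.8, 413.3] [ 0.5859 -0.0505  0.    ]
top cup 0.72 [264.0, 246.9] [0.5253 0.2676 0.    ]
top cup 0.48 [147.3, 436.0] [ 0.7574 -0.0946  0.    ]
top spool 0.61 [150.6, 321.7] [0.7471 0.1279 0.    ]
top spool 0.58 [233.2, 412.0] [ 0.5889 -0.048   0.    ]
top carton 0.95 [315.4, 382.6] [0.4313 0.0077 0.    ]
top screwdriver 0.85 [145.2, 437.4] [ 0.7616 -0.0973  0.    ]
scene button_top 0.68 [241.9, 313.4] [0.564  0.1095 0.136 ]
scene lever_grip 0.88 [300.0, 287.6] [0.585  0.0143 0.071 ]
scene bezel 0.71 [357.3, 235.1] [ 0.6052 -0.1293  0.078 ]
scene pin 0.51 [353.8, 232.0] [ 0.5988 -0.1296  0.082 ]
scene rig 0.62 [343.5, 265.1] [ 0.5837 -0.0489  0.    ]
scene cup 0.76 [240.8, 345.8] [0.5281 0.2635 0.    ]
scene spool 0.8 [329.6, 387.3] [0.7387 0.1264 0.    ]
scene carton 0.98 [282.1, 238.2] [0.4349 0.0179 0.    ]
scene carton 0.62 [240.9, 313.3] [0.4721 0.2137 0.    ]
scene screwdriver 0.61 [426.5, 322.7] [ 0.7654 -0.0963  0.    ]
```

View pics/top1.png

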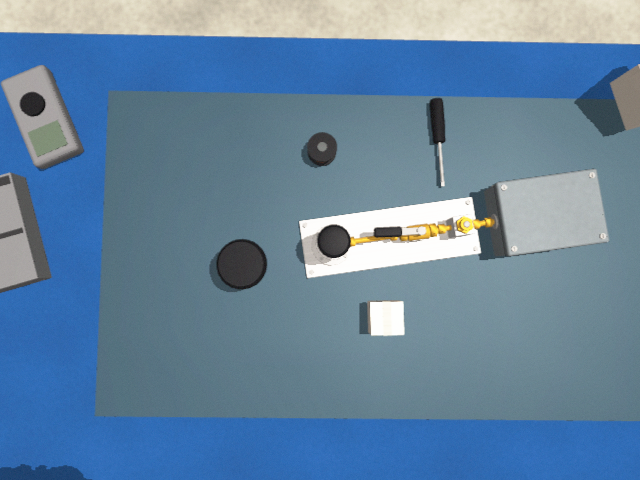

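View pics/scene1.png

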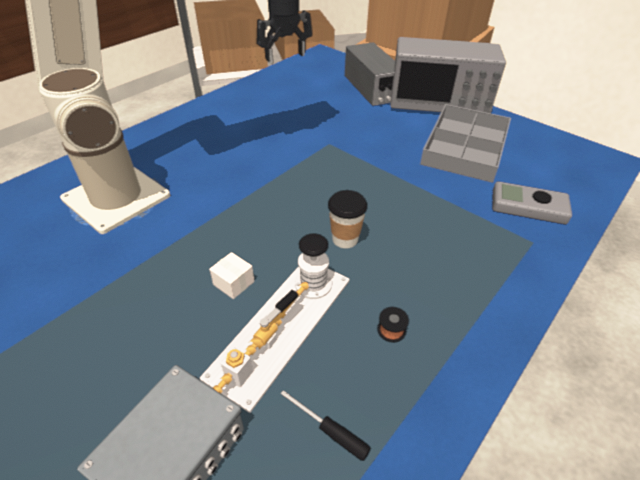

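The top view shows the button at (239,337), the lever sleeve at (233,387) pointing to the pump, the bezel at (225,465) and the cup at (264,242). The scene view agrees. The button is near (0.5645, 0.106), and the rig is yawed about 8°.

Call:
arm_command([
  [-3.6,-1.7,0],
  [-7.2,-3.4,0],
  [-10.8,-5.1,0],
  [-14.4,-6.8,0],
  [-18,-8.4,0],
], turn=[0,0,0,0,0], hand=[1,1,1,1,1])

```text
clock: 1.52
eef_pos: [0.2912, 0.3467, 0.2455]
tool_rot: [0.142, 0.99, 0.0, 0.0]
ft_force: [0.9, -0.3, 0.9]
grip_width: 0.0252
```

Call:
arm_command([
  [-3.6,-1.7,0],
  [-7.2,-3.4,0],
  [-10.8,-5.1,0],
  [-14.4,-6.8,0],
  [-18,-8.4,0],
], turn=[0,0,0,0,0], hand=[1,1,1,1,1])

```text
clock: 1.93
eef_pos: [0.4404, 0.2149, 0.2456]
tool_rot: [0.143, 0.99, 0.0, 0.0]
ft_force: [0.9, 1.6, 0.7]
grip_width: -0.0001
```

Call:
arm_command([
  [-3.5,-1.6,1],
  [-7,-3.2,2],
  [-10.5,-4.9,3],
  [-15.1,-7,4],
  [-15.1,-7,4],
], turn=[0,0,0,0,0], hand=[1,1,1,1,1])

```text
clock: 2.35
eef_pos: [0.5673, 0.1024, 0.2031]
tool_rot: [0.146, 0.989, -0.001, 0.0]
ft_force: [0.6, -0.5, 0.3]
grip_width: 0.0
```

```bash
python3 - <<'E'
from h import *
np.set_printoptions(precision=4,suppress=True)
print(get_obs()["eef_pos"])
p,d=save("wrist","w1.png"); s,_=save("scene","s2.png")
for n,z in dict(button_top=.136,bezel=.078,pin=.085,lever_grip=.071,valve_axis=.071).items():
    for r in spot_point("wrist",n)[:2]: print(n,r,atz("wrist",r["location"],z))
c=cv2.resize(s[180:420,180:420],(600,600));cv2.imwrite('pics/c2.png',np.hstack([cv2.resize(p,(400,300)),cv2.resize(c,(300,300))])[:,:,::-1])
E
```

```text
[0.5673 0.1024 0.2031]
button_top {'location': [254.1, 324.1], 'conf': 0.86} [0.5605 0.1115 0.136 ]
button_top {'location': [356.8, 57.1], 'conf': 0.7} [ 0.578  -0.0705  0.136 ]
bezel {'location': [354.1, 59.0], 'conf': 0.61} [ 0.5997 -0.1249  0.078 ]
bezel {'location': [289.2, 210.8], 'conf': 0.36} [0.5812 0.0155 0.078 ]
pin {'location': [358.5, 57.4], 'conf': 0.62} [ 0.6006 -0.121   0.085 ]
lever_grip {'location': [287.0, 214.9], 'conf': 0.77} [0.583 0.017 0.071]
lever_grip {'location': [118.4, 478.0], 'conf': 0.19} [0.5153 0.2398 0.071 ]
valve_axis {'location': [311.8, 144.7], 'conf': 0.58} [ 0.5875 -0.0458  0.071 ]
```

View pics/c2.png

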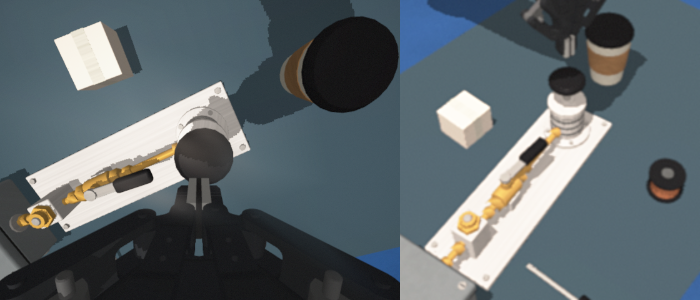

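The wrist view shows the button at (254,324), and the fingers come down about 8 mm off its centre. The button–bezel distance measures 240 mm, as specified. I'll centre and lower to just above contact.

Call:
arm_command([
  [0.6,0.6,2],
  [0.6,0.6,4],
  [0.6,0.6,5],
  [0.6,0.6,5],
  [0.6,0.6,5],
], turn=[0,0,0,0,0], hand=[1,1,1,1,1])

```text
clock: 3.12
eef_pos: [0.5596, 0.1148, 0.1555]
tool_rot: [0.142, 0.99, -0.0, -0.0]
ft_force: [0.1, 0.4, 0.0]
grip_width: 0.0001
```

Call:
arm_command([
  [0,0,1],
  [0,0,1.8],
  [0,0,2.4],
  [0,0,2.4],
  [0,0,2.4],
], turn=[0,0,0,0,0], hand=[1,1,1,1,1])

```text
clock: 3.53
eef_pos: [0.5621, 0.115, 0.1335]
tool_rot: [0.143, 0.99, 0.001, 0.002]
ft_force: [-0.8, 1.6, 8.0]
grip_width: -0.0002
```

Call:
arm_command([
  [0,0,0.6],
  [0,0,1.0],
  [0,0,1.0],
  [0,0,1.0],
], turn=[0,0,0,0], hand=[1,1,1,1])

```text
clock: 3.87
eef_pos: [0.5621, 0.115, 0.1243]
tool_rot: [0.143, 0.99, 0.001, 0.003]
ft_force: [-1.7, 2.0, 11.4]
grip_width: 0.0003
```

Call:
arm_command([
  [0,-0.5,-1.7],
  [0,-0.5,-3.4],
  [0,-0.5,-3.4],
  [0,-0.5,-3.4],
  [0,-0.5,-3.4],
], turn=[0,0,0,0,0], hand=[1,1,1,1,1])

```text
clock: 4.28
eef_pos: [0.5586, 0.1093, 0.1548]
tool_rot: [0.143, 0.99, -0.0, -0.0]
ft_force: [-1.2, -1.0, -1.0]
grip_width: -0.0001
```

```bash
python3 - <<'E'
from h import *
print(get_obs()["eef_pos"])
s,_=save("scene","s3.png")
r,c=map(int,proj("scene",[.598,-.127,.085]))
a=cv2.imread('pics/s2.png')[:,:,::-1]
f=lambda q,r,c:cv2.resize(q[r-30:r+30,c-30:c+30],(380,380),interpolation=cv2.INTER_CUBIC)
print(r,c,proj("scene",[.562,.109,.12]))
cv2.imwrite('pics/c3.png',np.hstack([f(a,r,c),f(s,r,c)])[:,:,::-1])
E
```

```text
[0.55861692 0.10928259 0.15482089]
351 232 [247.50825375 312.42159021]
```

View pics/c3.png

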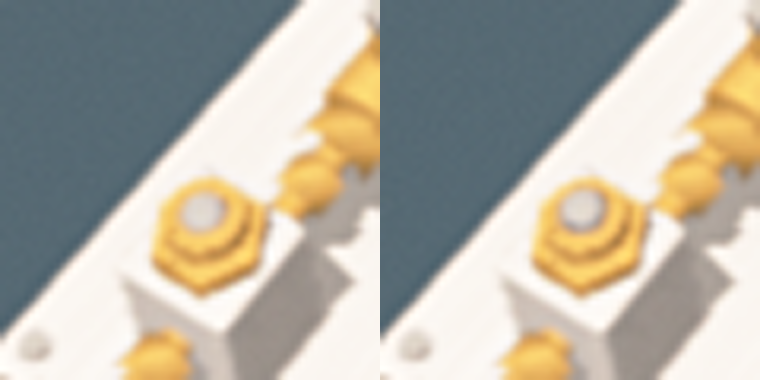

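The first stroke was full (TCP down to 0.1243, 11.4 N at the bottom), and the pin crown at about (200,208) in the crop has risen slightly. I'll repeat full strokes.

Call:
arm_command([
  [0,0,1.6],
  [0,0,3.1],
  [0,0,3.1],
  [0,0,3.1],
], turn=[0,0,0,0], hand=[1,1,1,1])

```text
clock: 4.67
eef_pos: [0.56, 0.1096, 0.1254]
tool_rot: [0.143, 0.99, 0.0, 0.002]
ft_force: [-0.2, -0.8, 9.7]
grip_width: -0.0001
```

Call:
arm_command([
  [0,0,-1.6],
  [0,0,-3.1],
  [0,0,-3.1],
  [0,0,-3.1],
  [0,0,-3.1],
], turn=[0,0,0,0,0], hand=[1,1,1,1,1])

```text
clock: 5.08
eef_pos: [0.5578, 0.1092, 0.1537]
tool_rot: [0.143, 0.99, -0.0, -0.001]
ft_force: [0.5, -0.1, -0.6]
grip_width: 0.0001
```

Call:
arm_command([
  [0,0,1.6],
  [0,0,3.1],
  [0,0,3.1],
  [0,0,3.1],
], turn=[0,0,0,0], hand=[1,1,1,1])

```text
clock: 5.42
eef_pos: [0.5595, 0.1096, 0.1251]
tool_rot: [0.143, 0.99, 0.0, 0.001]
ft_force: [0.1, 0.9, 9.0]
grip_width: 0.0001
```

Call:
arm_command([
  [0,0,-1.6],
  [0,0,-3.1],
  [0,0,-3.1],
  [0,0,-3.1],
  [0,0,-3.1],
], turn=[0,0,0,0,0], hand=[1,1,1,1,1])

```text
clock: 5.83
eef_pos: [0.5576, 0.1092, 0.1534]
tool_rot: [0.143, 0.99, -0.001, -0.002]
ft_force: [-0.2, 0.1, -0.6]
grip_width: -0.0001
```

Call:
arm_command([
  [0,0,1.6],
  [0,0,3.1],
  [0,0,3.1],
  [0,0,3.1],
], turn=[0,0,0,0], hand=[1,1,1,1])

```text
clock: 6.17
eef_pos: [0.5593, 0.1095, 0.125]
tool_rot: [0.143, 0.99, 0.0, 0.001]
ft_force: [-1.2, -0.7, 10.3]
grip_width: -0.0002
```

Call:
arm_command([
  [0,0,-1.6],
  [0,0,-3.1],
  [0,0,-3.1],
  [0,0,-3.1],
  [0,0,-3.1],
], turn=[0,0,0,0,0], hand=[1,1,1,1,1])

```text
clock: 6.58
eef_pos: [0.5576, 0.1092, 0.1534]
tool_rot: [0.143, 0.99, -0.001, -0.002]
ft_force: [0.4, -0.3, -0.3]
grip_width: -0.0
```

```bash
cat > pin.py <<'E'
from h import *
import sys
print(get_obs()["eef_pos"],get_obs()["clock"])
s,_=save("scene",sys.argv[1]+".png")
r,c=351,232
a=cv2.imread('pics/s2.png')[:,:,::-1]
f=lambda q,r,c:cv2.resize(q[r-30:r+30,c-30:c+30],(380,380),interpolation=cv2.INTER_CUBIC)
for n in ("pin",): print([(x["conf"],x["location"]) for x in spot_point("scene",n)[:2]])
for h in (.08,.096,.1,.104): print(h,proj("scene",[.598,-.127,h]))
cv2.imwrite('pics/c'+sys.argv[1]+'.png',np.hstack([f(s,r,c),f(s,247,312)])[:,:,::-1])
E
python3 pin.py s4
```

```text
[0.55757711 0.10915687 0.15335809] 6.5833
[(0.59, [349.1, 234.6])]
0.08 [353.12503934 233.04895389]
0.096 [347.81769432 231.79823976]
0.1 [346.46475413 231.47940964]
0.104 [345.10112489 231.15806058]
```

View pics/cs4.png

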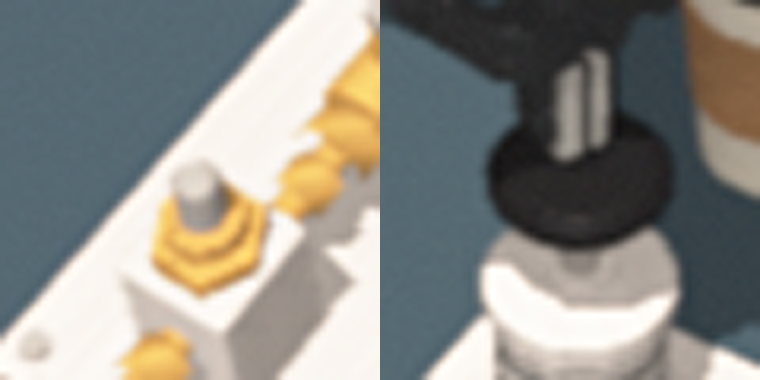

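The crop shows the pin well up, about 16–17 mm, with no black ring yet. The fingers sit on the flat of the button. Three more strokes.

Call:
arm_command([
  [-0.3,0,1.6],
  [-0.3,0,3.1],
  [-0.3,0,3.1],
  [-0.3,0,3.1],
], turn=[0,0,0,0], hand=[1,1,1,1])

```text
clock: 7.02
eef_pos: [0.5619, 0.1091, 0.1253]
tool_rot: [0.143, 0.99, 0.001, 0.001]
ft_force: [-1.5, 0.6, 9.3]
grip_width: -0.0
```

Call:
arm_command([
  [0,0,-1.6],
  [0,0,-3.1],
  [0,0,-3.1],
  [0,0,-3.1],
  [0,0,-3.1],
], turn=[0,0,0,0,0], hand=[1,1,1,1,1])

```text
clock: 7.43
eef_pos: [0.5608, 0.1083, 0.1538]
tool_rot: [0.143, 0.99, -0.0, -0.001]
ft_force: [-0.1, -0.3, -0.9]
grip_width: 0.0
```

Call:
arm_command([
  [0,0,1.6],
  [0,0,3.1],
  [0,0,3.1],
  [0,0,3.1],
], turn=[0,0,0,0], hand=[1,1,1,1])

```text
clock: 7.77
eef_pos: [0.5625, 0.1087, 0.1252]
tool_rot: [0.143, 0.99, 0.0, 0.001]
ft_force: [0.6, 0.1, 10.2]
grip_width: -0.0
```

Call:
arm_command([
  [0,0,-1.6],
  [0,0,-3.1],
  [0,0,-3.1],
  [0,0,-3.1],
  [0,0,-3.1],
], turn=[0,0,0,0,0], hand=[1,1,1,1,1])

```text
clock: 8.18
eef_pos: [0.5605, 0.1083, 0.1534]
tool_rot: [0.143, 0.99, -0.001, -0.002]
ft_force: [-0.1, 0.1, -0.7]
grip_width: 0.0001
```

Call:
arm_command([
  [0,0,1.6],
  [0,0,3.1],
  [0,0,3.1],
  [0,0,3.1],
], turn=[0,0,0,0], hand=[1,1,1,1])

```text
clock: 8.52
eef_pos: [0.5622, 0.1086, 0.125]
tool_rot: [0.143, 0.99, 0.0, 0.001]
ft_force: [-0.2, -0.4, 10.7]
grip_width: -0.0
```

Call:
arm_command([
  [0,0,-1.6],
  [0,0,-3.1],
  [0,0,-4.5],
  [0,0,-6],
  [0,0,-6],
], turn=[0,0,0,0,0], hand=[1,1,1,1,1])

```text
clock: 8.93
eef_pos: [0.5625, 0.1087, 0.1856]
tool_rot: [0.143, 0.99, 0.0, 0.001]
ft_force: [-0.0, 0.2, 0.4]
grip_width: -0.0001
```

```bash
python3 pin.py s5; python3 - <<'E'
from h import *
save("wrist","w5.png")
for n,z in dict(lever_grip=.071,valve_axis=.071,bezel=.078).items():
    for r in spot_point("wrist",n)[:2]: print(n,r,atz("wrist",r["location"],z))
print(get_obs()["eef_pos"])
E
```

```text
[0.56246732 0.10870923 0.18560927] 8.9333
[(0.55, [346.6, 233.4])]
0.08 [353.12503934 233.04895389]
0.096 [347.81769432 231.79823976]
0.1 [346.46475413 231.47940964]
0.104 [345.10112489 231.15806058]
lever_grip {'location': [310.5, 199.3], 'conf': 0.69} [0.58623106 0.00924155 0.071     ]
lever_grip {'location': [277.4, 318.7], 'conf': 0.52} [0.58607949 0.10171501 0.071     ]
valve_axis {'location': [331.1, 125.0], 'conf': 0.92} [ 0.58636087 -0.05102834  0.071     ]
valve_axis {'location': [404.1, 6.6], 'conf': 0.54} [ 0.61979286 -0.17064055  0.071     ]
[0.56067517 0.10837529 0.18250109]
```

View pics/cs5.png

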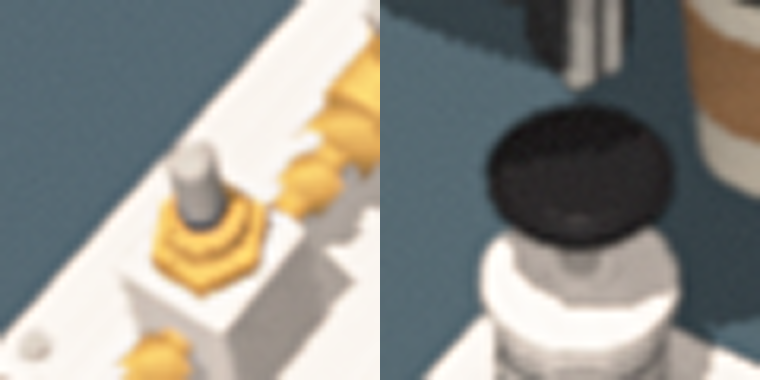

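A dark ring now shows at the pin's foot, near (205,218) in the crop. Extra strokes are harmless, so I'll add two to be sure, then look from the wrist.

Call:
arm_command([
  [0,0,2.5],
  [0,0,4.5],
  [0,0,6.0],
  [0,0,6.0],
  [0,0,6.0],
], turn=[0,0,0,0,0], hand=[1,1,1,1,1])

```text
clock: 9.65
eef_pos: [0.5632, 0.1089, 0.1259]
tool_rot: [0.143, 0.99, 0.001, 0.002]
ft_force: [0.1, 0.1, 10.6]
grip_width: 0.0001
```

Call:
arm_command([
  [0,0,-1.6],
  [0,0,-3.1],
  [0,0,-3.1],
  [0,0,-3.1],
  [0,0,-3.1],
], turn=[0,0,0,0,0], hand=[1,1,1,1,1])

```text
clock: 10.07
eef_pos: [0.5608, 0.1084, 0.154]
tool_rot: [0.143, 0.99, -0.0, -0.001]
ft_force: [-0.2, -0.7, -0.4]
grip_width: -0.0001
```

Call:
arm_command([
  [0,0,1.6],
  [0,0,3.1],
  [0,0,3.1],
  [0,0,3.1],
], turn=[0,0,0,0], hand=[1,1,1,1])

```text
clock: 10.4
eef_pos: [0.5625, 0.1087, 0.1252]
tool_rot: [0.143, 0.99, 0.0, 0.001]
ft_force: [-1.1, -0.1, 9.2]
grip_width: -0.0001
```

Call:
arm_command([
  [0,0,-2],
  [0,0,-4],
  [0,0,-6],
  [0,0,-7.5],
  [0,0,-7.5],
], turn=[0,0,0,0,0], hand=[1,1,1,1,1])

```text
clock: 10.82
eef_pos: [0.5628, 0.1088, 0.2013]
tool_rot: [0.143, 0.99, 0.001, 0.002]
ft_force: [-0.3, 0.1, 0.2]
grip_width: 0.0001
```

```bash
python3 pin.py s6; python3 - <<'E'
import cv2,numpy as np
f=lambda n:cv2.resize(cv2.imread(f'pics/{n}.png')[326:366,212:252],(390,390),interpolation=cv2.INTER_CUBIC)
cv2.imwrite('pics/c6.png',np.hstack([f('s5'),f('s6')]))
E
```

```text
[0.56284485 0.10877539 0.20129839] 10.8167
[(0.56, [346.4, 233.4])]
0.08 [353.12503934 233.04895389]
0.096 [347.81769432 231.79823976]
0.1 [346.46475413 231.47940964]
0.104 [345.10112489 231.15806058]
```

View pics/c6.png

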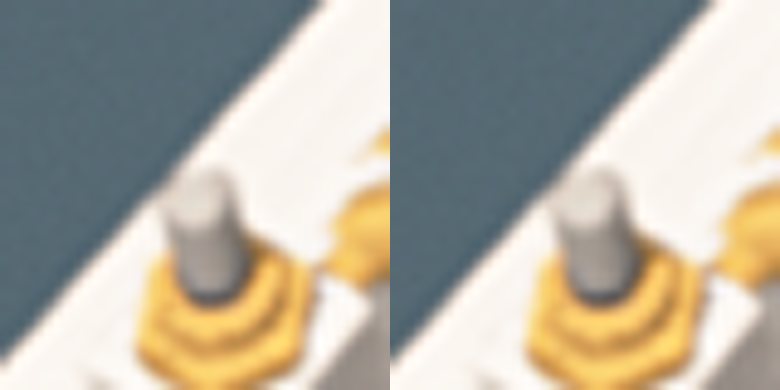

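No change after two more full strokes, and the ring shows at the foot on both sides of the crop (210,295), so the pin is fully out. Next I move to the robot side of the lever sleeve.

Call:
arm_command([
  [-0.4,-3.4,0],
  [-0.8,-6.8,0],
  [-1.1,-10.2,0],
  [-1.1,-10.2,3],
  [-1.1,-10.2,5],
], turn=[0,0,0,0,0], hand=[1,1,1,1,1])

```text
clock: 11.33
eef_pos: [0.5418, 0.0055, 0.1465]
tool_rot: [0.145, 0.989, -0.0, -0.001]
ft_force: [0.7, 0.2, -1.0]
grip_width: 0.0003
```

```bash
python3 - <<'E'
from h import *
print(get_obs()["eef_pos"])
p,d=save("wrist","w7.png")
for n,z in dict(lever_grip=.071,valve_axis=.071,bezel=.078).items():
    for r in spot_point("wrist",n)[:2]: print(n,r,atz("wrist",r["location"],z))
print("tip proj",proj("wrist",get_obs()["eef_pos"]-[0,0,.014]))
V=np.array([.5867,-.048])
R=np.array([[-.959,.283],[.283,.959]])
for a in np.arange(-.1,1.5,.15):
    u=np.array([np.sin(a),np.cos(a)]);n=np.array([-np.cos(a),np.sin(a)]);q=V+.058*u+.022*n
    print(round(a,2),q,R@(q-[.545,.008])*100)
E
```

```text
[0.54181521 0.00548483 0.14648169]
lever_grip {'location': [322.9, 345.3], 'conf': 0.84} [0.58303479 0.01191819 0.071     ]
lever_grip {'location': [348.7, 255.1], 'conf': 0.66} [ 0.5843255  -0.04851167  0.071     ]
valve_axis {'location': [345.9, 257.0], 'conf': 0.93} [ 0.58602911 -0.04706749  0.071     ]
tip proj [303.09105825 316.95477356]
-0.1 [0.55901957 0.00751391] [-1.35823323  0.35013746]
0.05 [0.56762629 0.01102706] [-2.08419513  0.93061865]
0.2 [0.57666136 0.01321459] [-2.88875128  1.39609526]
0.35 [0.58592187 0.01402737] [-3.75383309  1.73611371]
0.5 [0.59519986 0.01344715] [-4.66001268  1.9430379 ]
0.65 [0.60428697 0.01148696] [-5.58693922  2.01222078]
0.8 [0.61297911 0.00819082] [-6.51379594  1.94210863]
0.95 [0.62108107 0.00363276] [-7.41976762  1.73427603]
1.1 [ 0.62841091 -0.00208486] [-8.28450811  1.39339045]
1.25 [ 0.63480402 -0.00883364] [-9.08859718  0.92710745]
1.4 [ 0.64011681 -0.01646201] [-9.81397674  0.34589873]
```

View pics/w7.png

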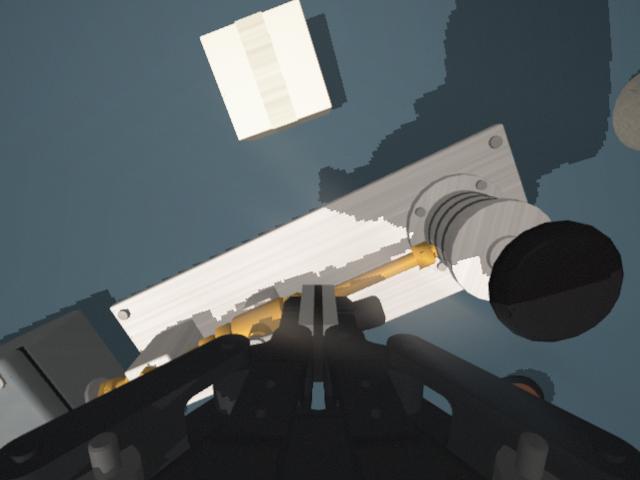

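The wrist view shows the closed fingertips at (290,318) on the robot side of the sleeve, which spans (310, 320–385), with the pump well clear to the right. I'll lower, then sweep.

Call:
arm_command([
  [0,0,2.5],
  [0,0,5],
  [0,0,6.3],
  [0,0,6.3],
  [0,0,6.3],
], turn=[0,0,0,0,0], hand=[1,1,1,1,1])

```text
clock: 11.95
eef_pos: [0.5436, 0.0081, 0.0867]
tool_rot: [0.142, 0.99, -0.0, -0.0]
ft_force: [0.7, 0.3, 0.5]
grip_width: 0.0003
```

Call:
arm_command([
  [-0.7,0.2,0.4],
  [-1.4,0.4,0.4],
  [-2.1,0.9,0.4],
  [-2.9,1.4,0.4],
  [-3.7,1.7,0.4],
], turn=[0,0,0,0,0], hand=[1,1,1,1,1])

```text
clock: 12.37
eef_pos: [0.5847, 0.0136, 0.083]
tool_rot: [0.143, 0.99, -0.0, 0.0]
ft_force: [-1.6, -0.6, 0.6]
grip_width: 0.0003
```

Call:
arm_command([
  [-0.9,0.2,0],
  [-1.9,0.3,0],
  [-2.8,0.2,0],
  [-3.7,0,0],
  [-3.7,0,0],
], turn=[0,0,0,0,0], hand=[1,1,1,1,1])

```text
clock: 12.78
eef_pos: [0.6213, 0.0027, 0.0828]
tool_rot: [0.143, 0.99, 0.0, 0.001]
ft_force: [0.4, -0.1, 0.6]
grip_width: -0.0001
```

```bash
python3 - <<'E'
from h import *
print(get_obs()["eef_pos"])
s,_=save("scene","s8.png")
for r in spot_point("scene","lever_grip")[:2]: print(r,atz("scene",r["location"],.071))
cv2.imwrite('pics/c8.png',cv2.resize(s[200:400,180:400],(770,700))[0:600,:,::-1])
E
```

```text
[0.62133733 0.00265667 0.08279123]
{'location': [325.8, 298.2], 'conf': 0.58} [ 0.63770262 -0.01421699  0.071     ]
```

View pics/c8.png

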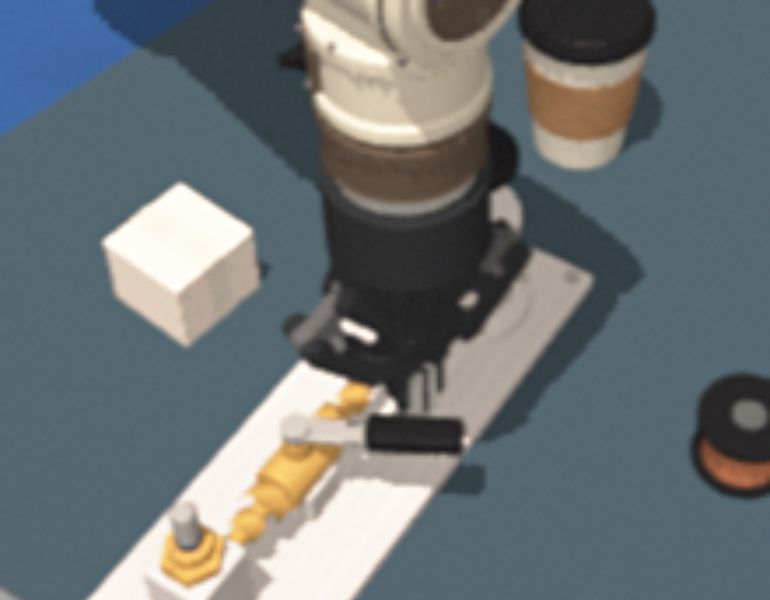

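The lever is about 1.14 rad along at (430,435) in the crop, the fingers are behind it, the pin is still out and nothing else was disturbed. I'll continue to the stop.

Call:
arm_command([
  [-0.7,-0.4,0],
  [-1.4,-0.9,0],
  [-2.0,-1.5,0],
  [-2.5,-2.1,0],
  [-2.5,-2.1,0],
], turn=[0,0,0,0,0], hand=[1,1,1,1,1])

```text
clock: 13.3
eef_pos: [0.6356, -0.0211, 0.0821]
tool_rot: [0.142, 0.99, 0.005, -0.003]
ft_force: [-6.2, 12.6, 3.4]
grip_width: -0.0004
```

14 N against the stop. I'll back off and check.

Call:
arm_command([
  [0.4,1.5,0],
  [0.8,3,0],
  [0.8,3,-3.5],
  [0.8,3,-7],
  [0.8,3,-10],
], turn=[0,0,0,0,0], hand=[1,1,1,1,1])

```text
clock: 13.72
eef_pos: [0.6386, 0.0074, 0.184]
tool_rot: [0.142, 0.99, -0.0, 0.001]
ft_force: [1.4, 0.4, 0.7]
grip_width: -0.0
```

Call:
arm_command([
  [3,0,-2],
  [6,0,-4],
  [10,0,-6],
  [14,0,-6],
  [14,0,-6],
], turn=[0,0,0,0,0], hand=[1,1,1,1,1])

```text
clock: 14.13
eef_pos: [0.4961, 0.0476, 0.2426]
tool_rot: [0.142, 0.99, -0.001, -0.003]
ft_force: [0.0, -1.1, -1.8]
grip_width: 0.0
```

```bash
python3 - <<'E'
from h import *
o=get_obs();print(o["eef_pos"],o["ft_force"],o["clock"])
s,_=save("scene","s9.png"); t,_=save("top","t9.png")
for c in("scene","top"):
  P={}
  for n in("lever_grip","valve_axis","bezel","button_top"):
    r=spot_point(c,n)
    if r: P[n]=atz(c,r[0]["location"],dict(bezel=.078,button_top=.136).get(n,.071)); print(c,n,r[0]["conf"],P[n])
  g=P.get("lever_grip")
  if g is not None: d=g[:2]-[.5867,-.048]; print("theta",np.arctan2(*d)+np.arctan2(.0375,.236),np.hypot(*d))
  for n in("cup","spool","carton","screwdriver"):
    r=spot_point(c,n)
    if r: print(c,n,r[0]["conf"],atz(c,r[0]["location"],0))
cv2.imwrite('pics/c9.png',np.hstack([cv2.resize(s[220:400,190:370],(400,400)),cv2.resize(t[170:290,290:410+80],(400,240))[:, :].repeat(1,0) if False else cv2.resize(t[170:290,370:490],(400,400))])[:,:,::-1])
E
```

```text
[0.496126   0.04757018 0.24255365] [ 0.00788097 -1.10360818 -1.81875532] 14.1333
scene lever_grip 0.98 [ 0.64788451 -0.04172234  0.071     ]
scene valve_axis 0.85 [ 0.5771445  -0.04155979  0.071     ]
scene bezel 0.63 [ 0.59792674 -0.13100749  0.078     ]
scene button_top 0.56 [0.55858899 0.11140337 0.136     ]
theta 1.6261328154010246 0.06150572193193257
scene cup 0.65 [0.51190593 0.26898027 0.        ]
scene spool 0.6 [0.74177221 0.12939602 0.        ]
scene carton 0.65 [0.43740332 0.00650062 0.        ]
scene screwdriver 0.58 [ 0.76093714 -0.10210079  0.        ]
top lever_grip 0.83 [ 0.64664043 -0.04354099  0.071     ]
top bezel 0.69 [ 0.59756031 -0.12848209  0.078     ]
top button_top 0.9 [0.56205486 0.10133058 0.136     ]
theta 1.6541232174467633 0.06010605297566643
top cup 0.86 [0.52698159 0.27121391 0.        ]
top spool 0.83 [0.74384707 0.13463854 0.        ]
top carton 0.64 [0.42789905 0.00620073 0.        ]
top screwdriver 0.96 [ 0.76142395 -0.09636754  0.        ]
```

View pics/c9.png

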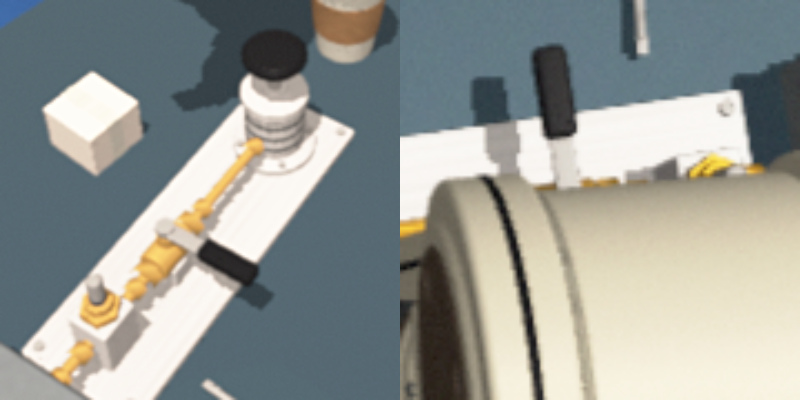

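The crops show the lever square to the tube with its sleeve at (228,262), the pin out at (97,290) and the button up at (275,50). The measured angle is about 1.6 rad, i.e. at the stop. The loose things stand where they were and the arm is clear, so I'll hand in.

```bash
python3 -c "
from workcell import *
print(job_done())"
```

```text
the job is handed in; nothing more can be done
None
```

I pumped the palm button, then swung the valve lever to its shut stop and handed the job in at about 15 s. No verdict was reported.

- **Pumping:** I made nine full strokes with closed fingers, each about 25 mm deep and 9–11 N at the bottom. After stroke 7 the black ring showed at the pin's foot. Strokes 8 and 9 raised the pin no further, so I took it as fully out before touching the lever.
- **Valve:** I pushed the lever until it met the stop with about 14 N, then backed the arm off.
- **Last checks:** The lever measured 1.63 rad in the scene camera and 1.65 in the top camera. Both read slightly past the 1.571 stop, which I put down to measuring error. The pin was out, the button was up, and the wrist force was about 2 N, within the noise, with the arm clear of everything.
- **Disagreement:** The scene camera put the cup 16–17 mm from its first reading. The top camera put it within 4 mm, and the arm never went near it, so I took that as detector noise. The other loose things measured within about 12 mm of their first readings in both cameras.

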